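# Close the cover of the loaded test reader

### The arm

A 6-joint arm with a two-finger parallel gripper is mounted at the origin on a cart in front of the work surface, level with it; the furniture and walls round the work are solid. World frame = base frame: x ahead of the robot, y to its left, z up, the work surface at z = 0. Lengths are in m, angles in degrees, forces in N, time in s.
With the tool pointing down it reaches from about 0.4 to 0.825 m from the base axis. Payload 7 kg.
Tool frame: the origin (TCP) lies between the finger pads; the fingertips stand 25 mm ahead of it and the grasp point (between the pads) lies 6 mm ahead of it; z points along the fingers, y is the line along which they close (so a half turn about z gives the same grasp; the last joint's range is limited). The gripper opens to 88 mm and grips with 3 to 60 N. Pads are 19 mm wide; open, the fingers measure 130 mm over their backs; the gripper's body (78 mm by 193 mm) begins 47 mm behind the grasp point.
Start: joints at [-54.196, 20.546, 0.682, 0, -70.136, -16.507], TCP at [0.223, -0.637, 0.252] pointing down, gripper open.
Joint ranges: [-176.03, 176.03], [-82.01, 121.73], [-58.28, 71.71], [-173.87, 95.51], [-174.79, -0.11], [-173.66, 173.66]. Speed limits (degrees/s): [136.94, 136.94, 172.46, 180, 180, 180].

### API

Orientations are given as [roll, pitch, yaw] about the fixed x, y, z axes, in that order (R = Rz(yaw) Ry(pitch) Rx(roll)).
In Python, from plant import status, optics, job gives the robot as it stands. The module is installed in compiled form; this text tells all that it offers.
- The arm moves only by the shell command python3 -m pendant 'ROWS'. ROWS is a JSON list of rows, 1 to 8 of them, each written [[dx, dy, dz], turn, opening]: dx, dy, dz in normalised numbers (1 is 100 cm), then a turn about the tool's z in a scale on which 1.0 is 90 degrees, then the finger opening in m; each row is the pose to reach, as a shift and turn from the pose commanded when the command began, along the tool's axes at that moment; what a row does not reach only later rows make up. A row lasts 1/8 s, in which the tool goes at most 0.0625 m and 10.7 degrees, less where a joint would pass 70% of its speed; a pose out of reach is approached as far as the arm can. The fingers move at their own pace and stop on an object; the grip force is fixed at half the most. Time passes only in rows, so rows that do not move let the fingers close. It prints the time, the measured TCP pose, the force, the opening and the grip force at its end. A shift or turn number past 1, either way, is cut back to 1. Input that does not fit is refused with a message, and nothing moves.
- status.get_obs(): the state, without advancing time (a new reading comes with each control period).
- optics.snapshot(name): name is "scene" or "side" or "wrist"; returns a dict with "frame" (420x560x3 uint8, red, green, blue), "z_map" (420x560 float32, m along the optical axis (not along the pixel's ray), 0 where there is no reading), "fovy" (degrees; the focal length in pixels is half the picture's height over the tangent of half this angle, whatever the lens; pixels are square), "cx", "cy" (the principal point, pixels), "R" (3x3) and "t" (3): a world point X has camera coordinates R X + t; the wrist camera has in their place "T_tool_cam" (4x4, takes a point from camera to tool coordinates, whose origin is the TCP and whose axes are the flange's). Camera axes: x right, y down, z forward; pixel columns grow to the right and rows downward; lengths in m; the calibration is good to about 2 mm. The wrist camera is an equidistant fisheye: a pixel r from the principal point sees the ray r / f radians off the axis. A picture is of the moment at which its call begins: read the wrist's pose just before it.
- job.close_job(): hands the job in; it is judged then, once.
The state is a dict: "clock": time; "joint_pos": joint angles; "qvel": joint speeds; "tau": joint torques, N m; "tool_pos": TCP position; "orientation": TCP orientation; "force": force on the tool from outside, world axes, zero at the start; "moment": the same for the moment, N m; "opening": finger opening in m; "gripper_force": force on a finger pad.
Only numpy, scipy, OpenCV 4.12 (cv2) and the standard library are available. Lean on these libraries where they do the work, as an engineer would, in place of code of your own. Each camera call takes 0.05 s, during which the arm holds its last target. There are 200 camera calls.

### The job

Two identical card readers stand on the bench with their blue-framed clear covers ajar, and one of them has a white test card in its bay. Press the cover of that reader down until the catch holds it fully shut, with the card still in its bay, then let go; leave the cover of the empty reader standing open.

Things in the scene. Friction and masses are not known exactly. Their poses are not given: they have to be found in the camera images.
- reader_a: Reader holding the card, fixed: white, 159 x 104 x 40 mm high (x -92 to +67). Origin on the bench under its middle; x points to its rear, its front (grey display, two keys) faces roughly the robot, z up. Cover hinge along y at x = +50, z = 44 mm. The cover is 98 wide and reaches 119 mm forward of the hinge; shut, its top is level at z = 48 mm. Press down at x = -30, y = 0.
- reader_a_cover (a joint): Angle of its clear, blue-framed cover (rad): 0 shut, larger = front edge higher. A weak hinge spring holds it ajar at 0.35 to 0.6 and lifts it again if let go too soon. Near 0.11 the tongue meets a spring plunger; passing it takes 8 to 12 N some 80 mm from the hinge; below 0.05 it snaps to 0 and is held.
- reader_b_cover (a joint): Cover angle (rad, same meaning) of the identical but empty reader, which stands left or right of the loaded one, centres at least 180 mm apart. Ajar at 0.35 to 0.6; leave it so.
- test_card: White test card 20 x 70 x 5 mm lying loose in the black bay of reader_a (bay 28 x 78 mm, 11 mm deep, its middle at x = +16 mm), its length along the reader's y. Origin at the centre of its underside, 30 mm above the bench. Spare white cards lie on the bench farther off.
Mind the look-alikes: they are no part of the job. Leave any purple look-alike of the reader_a alone.

How it is judged:
By the outcome, as a careful person would: the job done as asked, in the order asked, and still so for the second after the job is handed in, with the robot touching nothing.
It also fails if it takes over 29 s, if anything falls off the work surface, if the arm or the gripper's body presses on something with over 40 N, if the wrist force passes 120 N, or if a joint passes its speed limit or range.

## Working session

There is one attempt and no reset: what is moved stays moved. The work goes in short steps, Python scripts to look and compute and a shell command to move; the robot and the scene stay as the last step left them, time stands still between calls to the robot, and variables do not carry over. Pictures are saved under pics/ and viewed, at most 10 in all, crops included, and the job is handed in when it is done.

```bash
mkdir -p pics; cat > h.py <<'E'
import numpy as np,cv2
from plant import status,optics
def snap(n):
    s=optics.snapshot(n); np.savez(''+n+'.npz',**s); return s
def world(s,u,v,z=None):
    f=210/np.tan(np.radians(s['fovy'])/2)
    d=float(s['z_map'][int(v),int(u)])
    r=np.array([(u-s['cx'])/f,(v-s['cy'])/f,1.])
    R,t=s['R'],s['t']
    if z is None: return R.T@(r*d-t)
    c=-R.T@t; w=R.T@r
    return c+w*(z-c[2])/w[2]
def proj(s,X):
    f=210/np.tan(np.radians(s['fovy'])/2)
    p=s['R']@np.array(X)+s['t']; return np.array([s['cx'],s['cy']])+f*p[:2]/p[2]
E
python3 - <<'E'
from h import *
for n in('scene','side'):
    s=snap(n); cv2.imwrite(f'pics/{n}0.png',s['frame'][:,:,::-1]); print(n,s['fovy'],(-s['R'].T@s['t']).round(3))
o=status.get_obs();print(o['clock'],o['tool_pos'],o['orientation'],o['opening'])
E
```

```text
scene 45.72957394197936 [-0.417  0.442  0.794]
side 42.59479318041046 [0.043 0.955 0.732]
0.1 [ 0.22294139 -0.63672648  0.25073217] [ 1.79917427e+02 -8.46614399e-03 -1.60707584e+02] 0.08740777659340977
```

View pics/scene0.png

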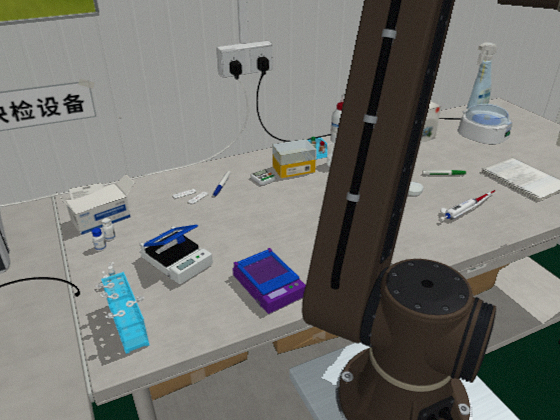

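View pics/side0.png

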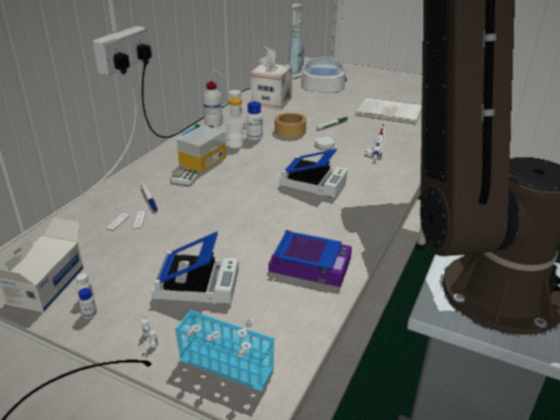

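The side view shows white readers at (197,275) and (313,178), plus a purple look-alike at (311,257). The near reader seems to have a card at about (183,266). I'll enlarge both bays to check.

```bash
python3 - <<'E'
from h import *
s=dict(np.load('side.npz')); im=s['frame'][:,:,::-1]
a=cv2.resize(im[225:315,145:245],None,fx=4,fy=4,interpolation=3)
b=cv2.resize(im[135:225,265:365],None,fx=4,fy=4,interpolation=3)
cv2.imwrite('pics/crop1.png',np.hstack([a,b]))
for u,v in[(185,290),(225,270),(228,292),(233,262),(208,235),(160,290),(300,185),(330,182)]: print(u,v,world(s,u,v).round(3))
E
```

```text
185 290 [0.55  0.32  0.034]
225 270 [0.509 0.237 0.039]
228 292 [0.473 0.287 0.034]
233 262 [0.507 0.209 0.041]
208 235 [0.558 0.218 0.097]
160 290 [0.598 0.336 0.027]
300 185 [ 0.53  -0.177  0.019]
330 182 [ 0.452 -0.189  0.042]
```

View pics/crop1.png

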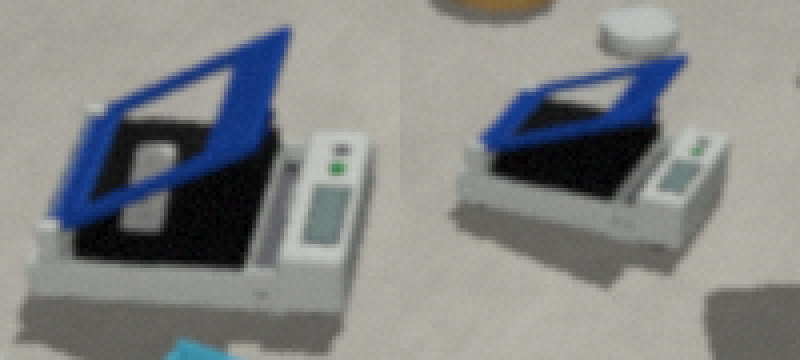

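```bash
python3 - <<'E'
from h import *
P=[];C=[]
for n in('side','scene'):
    s=dict(np.load(n+'.npz')); f=210/np.tan(np.radians(s['fovy'])/2)
    v,u=np.mgrid[:420,:560]; d=s['z_map']; X=np.stack([(u-s['cx'])/f*d,(v-s['cy'])/f*d,d],-1)
    W=((X-s['t'])@s['R']); rgb=s['frame'].astype(int)
    m=(d>0)&(W[...,0]>.4)&(W[...,0]<.7)&(W[...,1]>.14)&(W[...,1]<.40)&(W[...,2]>.012)
    blue=(rgb[...,2]>rgb[...,0]+50)&(rgb[...,1]<rgb[...,2]-50)
    white=(rgb.min(-1)>110)&(rgb.max(-1)-rgb.min(-1)<35)
    w=W[m&white&(W[...,2]<.06)]; b=W[m&blue]
    print(n,len(w),len(b)); 
    r=cv2.minAreaRect(w[:,:2].astype(np.float32)); print(r, cv2.boxPoints(r).round(3).tolist())
    t=w[(w[:,2]>.036)]; r=cv2.minAreaRect(t[:,:2].astype(np.float32)); print('top',np.median(t[:,2]),r,cv2.boxPoints(r).round(3).tolist())
    # cover plane
    c=b.mean(0);_,_,V=np.linalg.svd(b-c);nn=V[2]*np.sign(V[2,2]);print('cover',c.round(3),nn.round(3),'tilt',np.arccos(nn[2]),'dir',np.degrees(np.arctan2(nn[1],nn[0])))
    print('cover ext',b.min(0).round(3),b.max(0).round(3))
E
```

```text
side 1443 826
((0.5264694690704346, 0.2524735927581787), (0.24180367588996887, 0.12163807451725006), 28.4047908782959) [[0.39100000262260437, 0.24799999594688416], [0.4490000009536743, 0.14100000262260437], [0.6620000004768372, 0.25600001215934753], [0.6039999723434448, 0.3630000054836273]]
top 0.04017831134254865 ((0.5232879519462585, 0.2512109875679016), (0.2307094782590866, 0.11415304243564606), 26.159046173095703) [[0.39500001072883606, 0.25200000405311584], [0.4449999928474426, 0.14900000393390656], [0.6520000100135803, 0.25099998712539673], [0.6019999980926514, 0.3529999852180481]]
cover [0.545 0.262 0.077] [ 0.264 -0.338  0.903] tilt 0.4433887956307717 dir -52.00977981143943
cover ext [0.4   0.14  0.037] [0.634 0.335 0.11 ]
scene 1100 440
((0.5249415636062622, 0.25479578971862793), (0.2310706228017807, 0.11011902987957001), 23.973480224609375) [[0.3970000147819519, 0.257999986410141], [0.44200000166893005, 0.15800000727176666], [0.652999997138977, 0.25099998712539673], [0.6079999804496765, 0.35199999809265137]]
top 0.04071946995179117 ((0.5228818655014038, 0.2537856698036194), (0.2264857292175293, 0.1099468544125557), 23.973480224609375) [[0.3970000147819519, 0.257999986410141], [0.44200000166893005, 0.15800000727176666], [0.6489999890327454, 0.25], [0.6039999723434448, 0.3499999940395355]]
cover [0.534 0.252 0.079] [ 0.29  -0.432  0.854] tilt 0.5466587950904004 dir -56.11724777499077
cover ext [0.4   0.14  0.039] [0.636 0.334 0.111]
```

```bash
python3 - <<'E'
from h import *
for n,(u0,u1,v0,v1) in dict(side=(148,241,228,307),scene=(135,216,218,286)).items():
    s=dict(np.load(n+'.npz')); f=210/np.tan(np.radians(s['fovy'])/2)
    v,u=np.mgrid[:420,:560]; d=s['z_map']; X=np.stack([(u-s['cx'])/f*d,(v-s['cy'])/f*d,d],-1)
    W=((X-s['t'])@s['R']); rgb=s['frame'].astype(int)
    m=(d>0)&(u>u0)&(u<u1)&(v>v0)&(v<v1)&(W[...,2]>.012)&(W[...,0]<.68)
    blue=(rgb[...,2]>rgb[...,0]+50)&(rgb[...,1]<rgb[...,2]-50)
    for nm,w in(('all',W[m&(W[...,2]<.06)]),('top',W[m&~blue&(abs(W[...,2]-.04)<.003)])):
        r=cv2.minAreaRect(w[:,:2].astype(np.float32)); print(n,nm,len(w),np.round(r[0],4),np.round(r[1],4),r[2], cv2.boxPoints(r).round(3).tolist())
    b=W[m&blue&(W[...,2]>.04)]
    c=np.median(b,0);_,_,V=np.linalg.svd(b-c);nn=V[2]*np.sign(V[2,2]);print('cover',c.round(3),'tilt',np.arccos(nn[2]),'dir',np.degrees(np.arctan2(nn[1],nn[0])), b.max(0).round(3))
    y=v1-v0
    cv2.imwrite(f'pics/c_{n}.png',cv2.resize(s['frame'][v0:v1,u0:u1,::-1],None,fx=7,fy=7,interpolation=2))
E
```

```text
side all 2877 [0.5592 0.269 ] [0.1588 0.1092] 22.06020736694336 [[0.4650000035762787, 0.28999999165534973], [0.5059999823570251, 0.1889999955892563], [0.652999997138977, 0.24799999594688416], [0.6119999885559082, 0.3490000069141388]]
side top 1168 [0.5558 0.2668] [0.1512 0.1043] 21.735061645507812 [[0.4659999907016754, 0.28700000047683716], [0.5049999952316284, 0.1899999976158142], [0.6449999809265137, 0.2460000067949295], [0.6069999933242798, 0.34299999475479126]]
cover [0.549 0.28  0.092] tilt 0.5528180271914795 dir 20.79365869615199 [0.634 0.335 0.11 ]
scene all 2017 [0.5557 0.2685] [0.1592 0.1082] 21.331443786621094 [[0.4620000123977661, 0.28999999165534973], [0.5009999871253967, 0.1889999955892563], [0.6489999890327454, 0.24699999392032623], [0.6100000143051147, 0.3479999899864197]]
scene top 852 [0.5537 0.2666] [0.1529 0.1055] 21.675296783447266 [[0.46299999952316284, 0.28700000047683716], [0.5019999742507935, 0.1889999955892563], [0.6439999938011169, 0.2460000067949295], [0.6050000190734863, 0.3440000116825104]]
cover [0.539 0.266 0.091] tilt 0.47159008248039247 dir 21.891124136120467 [0.636 0.334 0.111]
```

View pics/c_side.png

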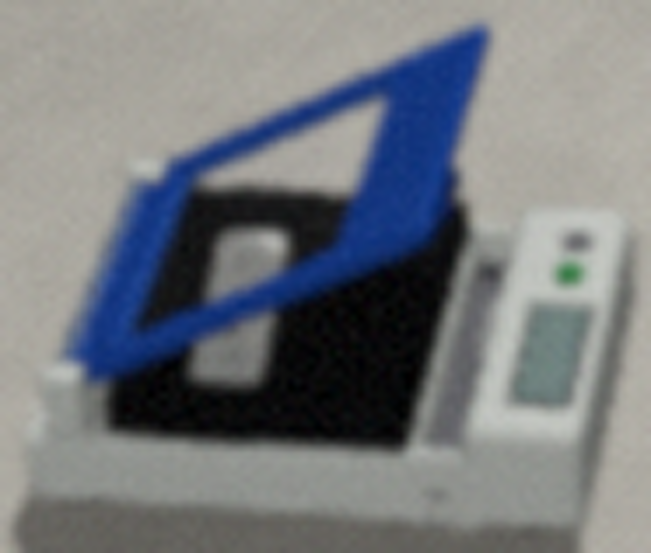

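View pics/c_scene.png

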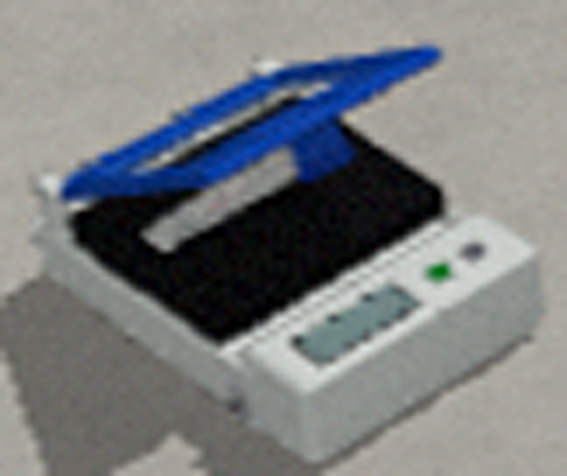

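The loaded reader is the one at side (197,275): its white card shows at crop (240,305), and the other white reader's bay is plain black. The purple one is the look-alike. The fit puts its origin at about (0.569, 0.2725) with a yaw of 21.7°, so the press point is (0.541, 0.261). I'll go there by way of (0.48, -0.20) with the fingers closed.

Careful with the scale: turns go in shares of 90 degrees. That gives: -2.4 degrees is -0.0267.

```bash
python3 -m pendant '[[[-0.048,0.041,0],0,0],[[-0.097,0.082,0],0,0],[[-0.145,0.123,0],0,0],[[-0.193,0.164,0],0,0],[[-0.242,0.205,0],0,0],[[-0.29,0.246,0],0,0],[[-0.34,0.287,0],0,0],[[-0.387,0.3275,0],0,0]]'; python3 -m pendant '[[[-0.026,0.052,0],-0.0267,0],[[-0.052,0.104,0],-0.0267,0],[[-0.079,0.156,0],-0.0267,0],[[-0.105,0.208,0],-0.0267,0],[[-0.131,0.26,0],-0.0267,0],[[-0.158,0.311,0],-0.0267,0],[[-0.184,0.363,0],-0.0267,0],[[-0.21,0.415,0],-0.0267,0]]'
```

```text
clock: 1.1
tool_pos: [0.4772, -0.2041, 0.2516]
orientation: [180.0, 0.0, -160.7]
force: [1.4, 0.1, 0.3]
opening: 0.0133
gripper_force: 0.0
clock: 2.1
tool_pos: [0.5374, 0.2568, 0.2513]
orientation: [-180.0, -0.0, -158.3]
force: [0.8, 1.3, 0.3]
opening: 0.0008
gripper_force: 0.0
```

```bash
python3 -m pendant '[[[0,0,0.04],0,0],[[0,0,0.08],0,0],[[0,0,0.11],0,0],[[0,0,0.125],0,0],[[0,0,0.135],0,0],[[0,0,0.145],0,0],[[0,0,0.155],0,0],[[0,0,0.155],0,0]]'
```

```text
clock: 3.1
tool_pos: [0.5375, 0.2548, 0.0961]
orientation: [-180.0, -0.0, -158.3]
force: [-0.0, -0.1, 0.7]
opening: 0.0002
gripper_force: 0.0
```

```bash
python3 - <<'E'
from h import *
s=snap('side'); cv2.imwrite('pics/side1.png',cv2.resize(s['frame'][150:330,100:340,::-1],None,fx=3,fy=3,interpolation=2))
E
```

```text
(no output)
```

View pics/side1.png

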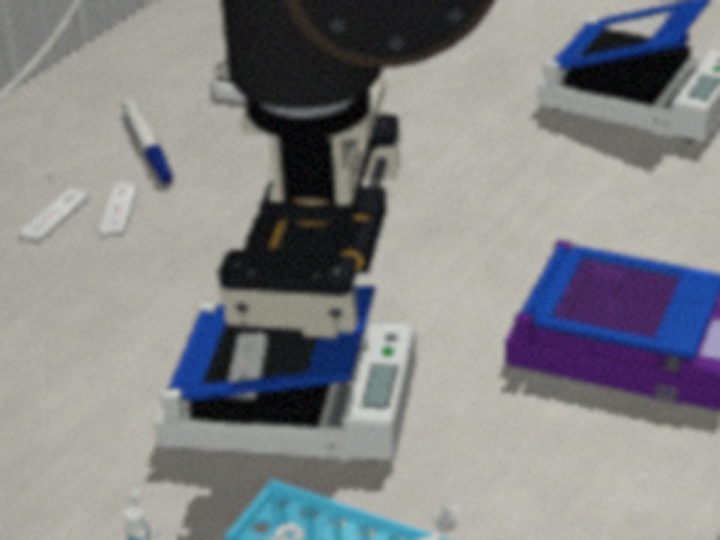

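The picture shows the fingers on the cover at crop (290,330), with the card still in its bay at (248,362) and the other cover untouched. I'll press on.

```bash
python3 -m pendant '[[[-0.003,0.003,0.006],0,0],[[-0.004,0.004,0.012],0,0],[[-0.004,0.004,0.016],0,0],[[-0.004,0.004,0.019],0,0],[[-0.004,0.004,0.021],0,0],[[-0.004,0.004,0.023],0,0],[[-0.004,0.004,0.023],0,0]]'
```

```text
clock: 4.03
tool_pos: [0.5399, 0.2602, 0.0734]
orientation: [-180.0, -0.0, -158.3]
force: [0.3, 0.3, 0.9]
opening: 0.0005
gripper_force: 0.2
```

```bash
python3 -m pendant '[[[0,0,0.001],0,0],[[0,0,0.002],0,0],[[0,0,0.003],0,0],[[0,0,0.003],0,0]]'; python3 -m pendant '[[[0,0,-0.01],0,0],[[0,0,-0.03],0,0],[[0,0,-0.07],0,0],[[0,0,-0.12],0,0],[[0.05,-0.03,-0.16],0,0],[[0.05,-0.09,-0.17],0,0],[[0.05,-0.15,-0.17],0,0],[[0.05,-0.15,-0.17],0,0]]'
python3 - <<'E'
from h import *
s=snap('side'); cv2.imwrite('pics/side2.png',cv2.resize(s['frame'][130:310,130:370,::-1],None,fx=3,fy=3,interpolation=2))
E
```

```text
clock: 4.53
tool_pos: [0.54, 0.2602, 0.0726]
orientation: [-180.0, 0.0, -158.3]
force: [-8.1, -1.7, 20.3]
opening: -0.0
gripper_force: 10.1
clock: 5.52
tool_pos: [0.5496, 0.0989, 0.2408]
orientation: [-180.0, 0.0, -158.6]
force: [-0.0, -0.6, -0.1]
opening: 0.0005
gripper_force: 0.0
```

View pics/side2.png

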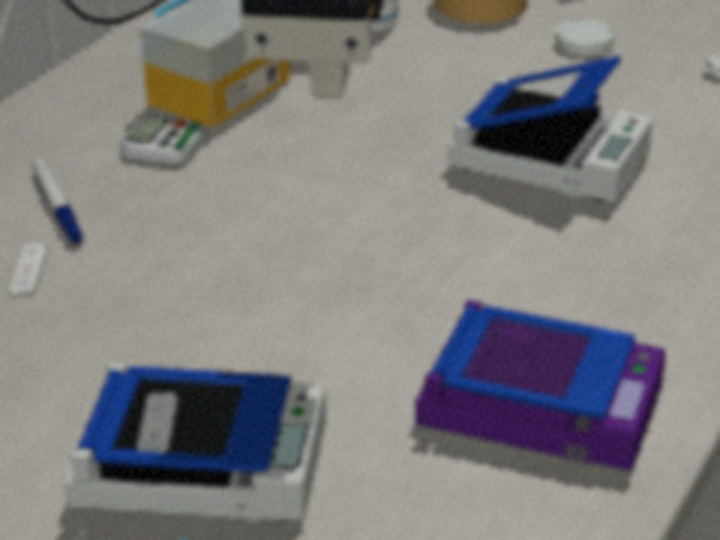

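The card is in its bay and reader B's cover is open. Reader A's front edge overlaps the display in the image, so the cover may have sprung back a little. I'll measure its tilt.

```bash
python3 - <<'E'
from h import *
snap('scene')
ca,sa=np.cos(np.radians(21.7)),np.sin(np.radians(21.7))
for n,(u0,u1,v0,v1) in dict(side=(148,241,228,307),scene=(135,216,218,286)).items():
    s=dict(np.load(n+'.npz')); f=210/np.tan(np.radians(s['fovy'])/2)
    v,u=np.mgrid[:420,:560]; d=s['z_map']; X=np.stack([(u-s['cx'])/f*d,(v-s['cy'])/f*d,d],-1)
    W=((X-s['t'])@s['R']); rgb=s['frame'].astype(int)
    m=(d>0)&(u>u0)&(u<u1)&(v>v0)&(v<v1)&(rgb[...,2]>rgb[...,0]+50)&(rgb[...,1]<rgb[...,2]-50)&(W[...,2]>.03)
    b=W[m]-[.569,.2725,0]; x=b[:,0]*ca+b[:,1]*sa
    print(n,len(b),np.polyfit(x,b[:,2],1),[(round(a,2),np.median(b[(x>a)&(x<a+.02),2]).round(4)) for a in(-.07,-.05,-.03,-.01,.01,.03)])
E
```

```text
side 617 [0.00576912 0.04767373] [(-0.07, np.float64(0.0479)), (-0.05, np.float64(0.0478)), (-0.03, np.float64(0.047)), (-0.01, np.float64(0.0478)), (0.01, np.float64(0.0475)), (0.03, np.float64(0.0479))]
scene 745 [-0.00033964  0.04889471] [(-0.07, np.float64(0.0489)), (-0.05, np.float64(0.0491)), (-0.03, np.float64(0.049)), (-0.01, np.float64(0.0491)), (0.01, np.float64(0.0488)), (0.03, np.float64(0.0487))]
```

The cover is level at z = 48 mm, so it is fully shut.

```bash
python3 -c "
from plant import job
print(job.close_job())"
```

```text
the job is handed in; nothing more can be done
None
```

The loaded reader's cover is latched fully shut (level at z = 48 mm) with the card still in its bay; the empty reader's cover still stands open, the arm is clear of everything, and the job is handed in at about 6 s of the 29 s allowed.

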